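# Index the seed-sample wheel and load the green jar

### The job

First turn the seed-sample wheel so that its empty green bay faces the loading track. Then stand the green-lidded jar upright on the track between the guides, let go of it, and slide it gently along the track until it is fully home against the back of the green bay, leaving the wheel facing the track. Do not tip the jar, and leave the white-lidded jar, the orange-lidded jar and the yellow bowl where they are.

Things in the scene. Friction and masses are not known exactly. Their poses are not given: they have to be found in the camera images.
- feeder: Fixed base of the sample wheel: grey disc of 128 mm radius with the loading track. Origin on the wheel's upright axis at bench level; the track runs out along its -y axis. Track deck: 76 mm wide, 120 to 250 mm from the axis, top 31 mm above the bench; on it two steel guides 50 mm apart inside, 8 mm thick, 10 mm high, 126 to 246 mm from the axis.
- guard_top (a point): Middle of the top of the fixed flat clear round guard over the wheel, 98 mm above the bench: 105 mm radius, 4 mm thick. Three steel posts with clips, up to 102 mm high, hold it 122 mm from the axis, on the sides away from the track. Bays can only be loaded sideways from the track, and the wheel is turned by the knob above the guard.
- wheel (a joint): Angle of the wheel about its upright axis (rad), growing anticlockwise seen from above; turns without end both ways; friction of about 0.12 N m keeps it where it is left. At 0 or whole turns the green bay faces the track squarely. Wheel: grey disc, 116 mm radius, with six coloured bays, anticlockwise: green (empty), yellow, blue, white (empty), red, orange; the others hold fixed jars.
- knob_grip (a point): Middle of the black bar knob of the wheel, on the axis, 124 mm above the bench, above the guard. The bar is 64 mm long, 14 mm wide and 28 mm high (110 to 138 mm above the bench) and turns with the wheel. Axes are the wheel's: the bar lies along the y axis; its -y end, with a green dot on top, points to the green bay.
- green_mouth (a point): Middle of the mouth of the green bay, on the wheel's floor, 30 mm above the bench (1 mm below the track deck), 100 mm from the axis; -y points out of the bay. The bay is 52 mm wide between two parallel walls 25 mm high that end here; its flat back stop, 30 mm high, is 69 mm from the axis.
- green_home (a point): Where the middle of the jar's underside stands when the jar is fully home in the green bay, touching the back stop: 91 mm from the axis, on the wheel's floor. The jar then sticks out 8 mm beyond the edge of the clear guard.
- load_point (a point): Fixed point of the base, 100 mm from the axis on the middle line of the track, 30 mm high: the green mouth is here when the green bay faces the track.
- track_spot (a point): Middle line of the track, on its deck (31 mm high), 175 mm from the axis: a good place to stand the jar. Axes as the base's: the way into the wheel is +y.
- green_jar: White plastic jar with green lid and green band, the one to load: 44 mm diameter, 55 mm high, the lid (43 mm diameter) its top 13 mm; about 70 g. Origin at the middle of its underside, z up.
- white_jar: Jar of the same size with a white lid, standing on the bench: leave alone. Origin at the middle of its underside.
- orange_jar: Jar of the same size with an orange lid, standing on the bench: leave alone. Origin at the middle of its underside.
- bowl: Yellow bowl, 110 mm diameter, 45 mm high, on the bench: leave alone. Origin at the middle of its underside.
Not all that is in view belongs to the job. Of the things like the green_jar, leave any that is black; of the rest the larger one is meant.

How it is judged:
By the outcome, as a careful person would: the job done as asked, in the order asked, and still so for the second after the job is handed in, with the robot touching nothing.
It also fails if it takes over 72 s, if anything falls off the work surface, if the arm or the gripper's body presses on something with over 40 N, if the wrist force passes 120 N, or if a joint passes its speed limit or range.

### The arm

A 6-joint arm with a two-finger parallel gripper is mounted at the origin on the work surface. World frame = base frame: x ahead of the robot, y to its left, z up, the work surface at z = 0. Lengths are in m, angles in degrees, forces in N, time in s.
With the tool pointing down it reaches from about 0.35 to 0.875 m from the base axis. Payload 4.2 kg.
Tool frame: the origin (TCP) lies at the very end of the fingers, on their centre line; the grasp point (between the pads) lies 19 mm behind it; x points along the fingers, y is the direction in which the jaws open and shut, and the axes are right-handed (so a half turn about x gives the same grasp; the last joint's range is limited). The gripper opens to 85 mm and grips with 20 to 120 N. Pads are 22 mm wide; open, the fingers measure 114 mm over their backs; the gripper's body (76 mm by 85 mm) begins 54 mm behind the grasp point. The pads swing forward as they close: fully open they stand 13 mm farther back than shut.
Start: joints at [-50.959, 22.042, 0.453, 0, -68.411, -14.817], TCP at [0.256, -0.57, 0.231] pointing down, gripper open.
Joint ranges: [-179.83, 179.83], [-69.29, 118.12], [-61.27, 80.66], [-181.25, 117.63], [-171.15, -9.14], [-177.46, 177.46]. Speed limits (degrees/s): [159.86, 159.86, 180, 180, 180, 180].

### API

Orientations are given as a 3x3 rotation matrix whose columns are the frame's x, y, z axes.
In Python, from cell import env gives the robot as it stands.
- The arm moves only by the shell command python3 -m inch 'ROWS'. ROWS is JSON, a list of rows, each an object with "travel": the shift along the tool's x, y, z scaled (see below), a list of three; "yaw": the turn about the tool's x scaled (see below); "hand": the finger opening in mm, from 0 to 85.4. In form: [{"travel": [dx, dy, dz], "yaw": yaw, "hand": hand}, ...]. A call has 1 to 5 rows; each row shifts and turns the commanded pose from where the row before left it, along the tool's axes as they then stand; what a row does not reach is not made up. The controller multiplies each number of a shift by 500 mm and each number of a turn by pi/2 rad. A row lasts 1/12 s, in which the tool goes at most 41.7 mm and 7.16 degrees, less where a joint would pass 70% of its speed; a pose out of reach is approached as far as the arm can. A call with a number of a shift or a turn outside -1 to 1 is refused whole. A call with a gripper value outside its range is refused whole. The fingers move at their own pace and stop on an object; the grip force is fixed at half the most. Time passes only in rows, so rows that do not move let the fingers close. It gives the time, the measured TCP pose, the force and the opening at its end, in the units of the state.
- env.get_state(): the state, without advancing time (a new reading comes with each control period).
- env.camera(name): name is "scene" or "top" or "wrist"; returns the picture (480x640x3 uint8, red, green, blue); there is no depth.
- env.camera_params(name): a dict with "K" (3x3 intrinsics, pixels), "k1" (the pictures are not rectified: a ray, as slopes to the right and down, at radius r is drawn at 1 + k1 r^2 times it, then the intrinsics apply), "rvec" (rotation vector, rad) and "tvec" (3), from world to camera coordinates, as OpenCV has them. Camera axes: x right, y down, z forward; pixel columns grow to the right and rows downward; lengths in m; the calibration is good to about 2 mm. A picture is of the moment at which its call begins: read the wrist's pose just before it. camera_params takes no time and is no camera call; for the wrist camera it gives the pose at the moment of the call.
- env.sign_off(): hands the job in, once; it reports no verdict.
The state is a dict: "time_s": time; "q": joint angles; "dq": joint speeds; "joint_efforts": joint torques, N m; "position": TCP position; "orientation": TCP orientation; "contact_force": force on the tool from outside, world axes, zero at the start; "wrist_torque": the same for the moment, N m; "finger_gap": finger opening in m.
Only numpy, scipy, OpenCV 4.12 (cv2) and the standard library are available. Lean on these libraries where they do the work, as an engineer would, in place of code of your own. Each camera call takes 0.05 s, during which the arm holds its last target. There are 200 camera calls.

## Working session

There is one attempt and no reset: what is moved stays moved. The work goes in short steps, Python scripts to look and compute and a shell command to move; the robot and the scene stay as the last step left them, time stands still between calls to the robot, and variables do not carry over. Pictures are saved under pics/ and viewed, about 8 in all and at most 12, crops included, and the job is handed in when it is done.

```bash
ls; mkdir -p pics; cat > h.py <<'E'
import numpy as np, cv2
from cell import env
def snap(n,f,crop=None,s=1):
    im=env.camera(n)[:,:,::-1].copy(); cv2.imwrite('pics/raw_'+f,im)
    if crop: x0,y0,x1,y1=crop; im=im[y0:y1,x0:x1]
    if s!=1: im=cv2.resize(im,None,fx=s,fy=s,interpolation=cv2.INTER_CUBIC)
    cv2.imwrite('pics/'+f,im)
def ray(n,u,v,p=None):
    p=p or env.camera_params(n); K=np.array(p['K']); k=p['k1']
    d=np.array([(u-K[0,2])/K[0,0],(v-K[1,2])/K[1,1]]); a=d.copy()
    for _ in range(30): a=d/(1+k*(a@a))
    R=cv2.Rodrigues(np.array(p['rvec'],float))[0]; t=np.array(p['tvec'],float).ravel()
    return -R.T@t, R.T@np.array([a[0],a[1],1])
def at(n,u,v,z,p=None):
    c,d=ray(n,u,v,p); return (c+d*(z-c[2])/d[2]).round(4)
def proj(n,X,p=None):
    p=p or env.camera_params(n); K=np.array(p['K']); R=cv2.Rodrigues(np.array(p['rvec'],float))[0]
    c=R@np.array(X,float)+np.array(p['tvec'],float).ravel(); a=c[:2]/c[2]; a=a*(1+p['k1']*(a@a))
    return (K[:2,:2]@a+K[:2,2]).round(1)
E
python3 - <<'E'
from h import *
snap('top','top1.png'); snap('scene','scene1.png')
s=env.get_state(); print(s); print(env.camera_params('top'),env.camera_params('scene'))
E
```

```text
pics
{'time_s': 0.1, 'q': array([-5.09595633e+01,  2.20859555e+01,  3.87770151e-01, -2.39515364e-02,
       -6.84118422e+01, -1.48167466e+01]), 'dq': array([ 0.06197448, -0.09733326,  0.23390159,  0.12560844,  0.01996344,
        0.06874434]), 'joint_efforts': array([-1.28934571e-03, -3.93316913e+01,  1.88928884e+01,  4.19798478e+00,
       -2.61266476e-03, -4.75672152e-06]), 'position': array([ 0.25623571, -0.56948846,  0.23033984]), 'orientation': array([[-9.07633524e-04, -4.10158634e-01,  9.12013745e-01],
       [ 1.73634540e-03,  9.12012099e-01,  4.10159622e-01],
       [-9.99998081e-01,  1.95584549e-03, -1.15595700e-04]]), 'contact_force': array([-0.96623736, -0.75472666,  0.18618774]), 'wrist_torque': array([ 0.06023088,  0.04184796, -0.02372029]), 'finger_gap': 0.08540689333380067}
{'K': array([[617.56227887,   0.        , 314.90202383],
       [  0.        , 617.56227887, 243.39196572],
       [  0.        ,   0.        ,   1.        ]]), 'k1': -0.1981704595791875, 'rvec': array([ 2.13730066, -2.07617361,  0.21418384]), 'tvec': array([-0.02674972,  0.57740289,  1.35075116])} {'K': array([[480.19133801,   0.        , 320.79049999],
       [  0.        , 480.19133801, 238.98009855],
       [  0.        ,   0.        ,   1.        ]]), 'k1': -0.042502817595237934, 'rvec': array([ 2.22025654,  0.6142023 , -0.28621537]), 'tvec': array([-0.45517365, -0.12106769,  1.39309281])}
```

View pics/top1.png

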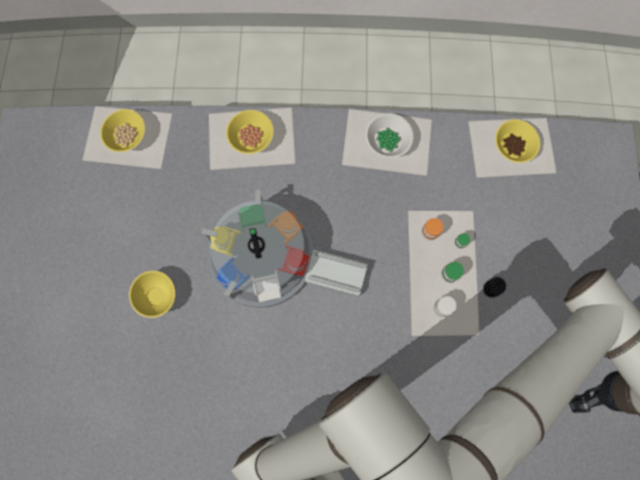

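View pics/scene1.png

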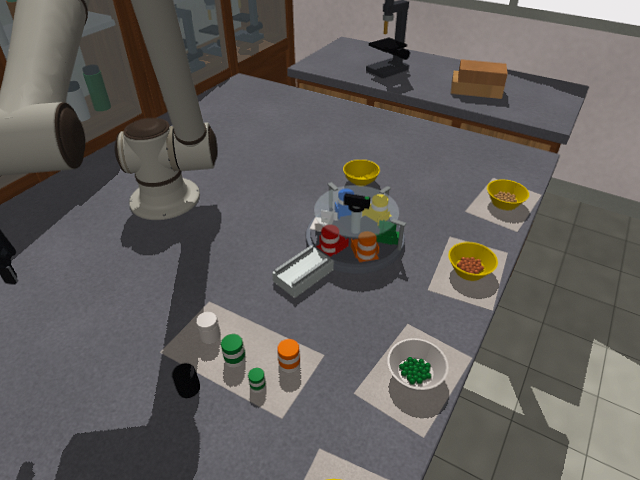

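Two images viewed. Candidates in the top view: large green lid (453,271), small green lid (462,240), black jar (495,287), white lid (445,306) and orange lid (433,228). I choose the large green one at (453,271). The wheel knob is at about (256,244), the green bay at (252,215), and the track around (337,273).

```bash
python3 - <<'E'
from h import *
im=cv2.imread('pics/raw_top1.png')
a=cv2.resize(im[185:315,195:375],None,fx=4.4,fy=4.4,interpolation=cv2.INTER_CUBIC)
cv2.imwrite('pics/w.png',a)
b=cv2.resize(im[205:325,405:515],None,fx=4.5,fy=4.5,interpolation=cv2.INTER_CUBIC)
cv2.imwrite('pics/j.png',b)
for n,u,v,z in [('knob',256,244,.138),('jar',453.5,271,.055),('small',462,240,.04),('white',446,306,.055),('orange',433,228,.055),('trackend',365,281,.031),('bowl',153,295,.045)]: print(n,at('top',u,v,z))
E
```

```text
knob [0.5565 0.1165 0.138 ]
jar [ 0.5235 -0.3299  0.055 ]
small [ 0.6004 -0.3547  0.04  ]
white [ 0.4424 -0.3116  0.055 ]
orange [ 0.6236 -0.2831  0.055 ]
trackend [ 0.4989 -0.1279  0.031 ]
bowl [0.4488 0.3604 0.045 ]
```

View pics/w.png

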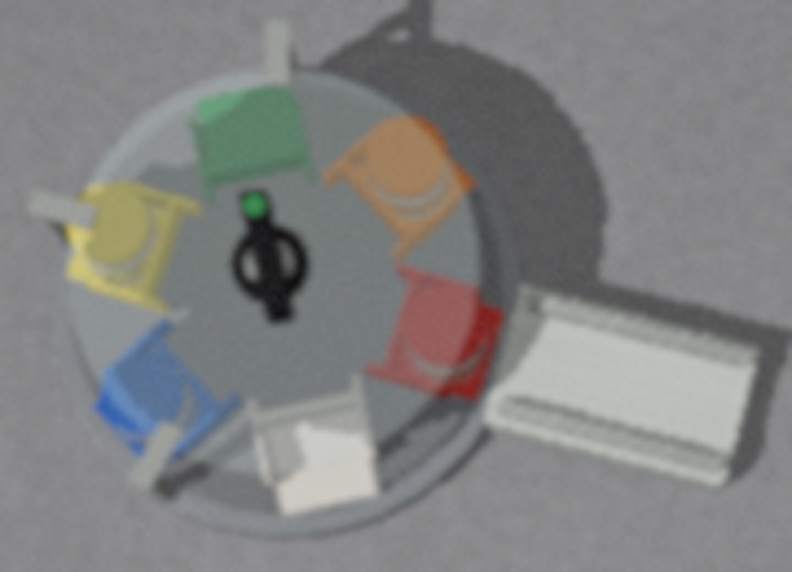

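View pics/j.png

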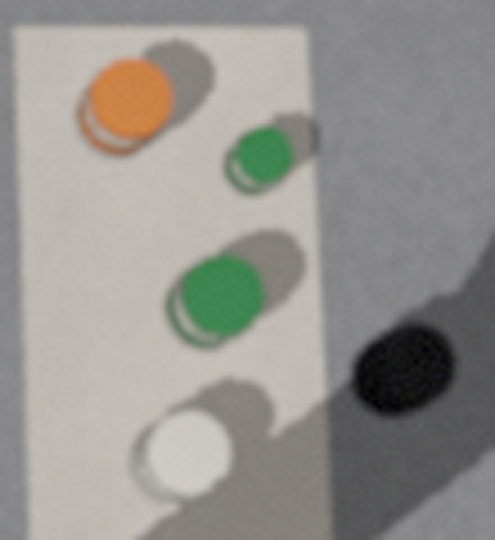

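Four viewed. Crops show the large green lid centre at crop (222,296), with a smaller green one above it and the black jar at right. The knob's green dot is at (256,205), its far end at (280,312), and the track's outer end corners near (757,348) and (726,485).

```bash
python3 - <<'E'
from h import *
W=lambda x,y,z:at('top',195+x/4.4,185+y/4.4,z)
J=lambda x,y,z:at('top',405+x/4.5,205+y/4.5,z)
dot,far,col=W(256,205,.138),W(280,316,.138),W(270,265,.11)
c=(W(256,196,.138)+W(280,320,.138))/2
print('dot',dot,'far',far,'collar',col,'mid',c,'len',np.linalg.norm((far-dot)[:2]))
# guard disc z .1 / base disc edges
for a,b in [((757,350),(724,485)),]:
  A,B=W(*a,.033),W(*b,.033); m=(A+B)/2; print('end',A,B,m,'width',np.linalg.norm((A-B)[:2]))
  e=A-B; print('perp dir', np.degrees(np.arctan2(e[1],e[0]))-90)
  for q in (c,col):
    d=m-q; print('dist',np.hypot(*d[:2]),'dir',np.degrees(np.arctan2(d[1],d[0])))
for a,b in [((545,318),(750,362)),((505,400),(725,462)),((490,425),(722,485)),((548,295),(757,345))]:
  A,B=W(*a,.041),W(*b,.041); d=B-A; print(np.degrees(np.arctan2(d[1],d[0])))
d=dot-far; print('knob dir',np.degrees(np.arctan2(d[1],d[0])))
print('jar',J(222,296,.055),J(181,296,.055),J(264,296,.055),'small',J(264,156,.045),'blk',J(405,365,.055),'white',J(188,453,.055))
E
```

```text
dot [0.5839 0.124  0.138 ] far [0.5285 0.1094 0.138 ] collar [0.5596 0.1186 0.11  ] mid [0.55745 0.11675 0.138  ] len 0.057291535151364203
end [ 0.5372 -0.132   0.033 ] [ 0.4652 -0.1157  0.033 ] [ 0.5012  -0.12385  0.033  ] width 0.0738220156863791
perp dir -102.75610390832156
dist 0.24708788416270028 dir -103.15886233142962
dist 0.24938436699199892 dir -103.5430951240427
-100.70619504290737
-104.31675911893325
-103.04290361609638
-102.08765546828387
knob dir 14.763923809143522
jar [ 0.5241 -0.3318  0.055 ] [ 0.5235 -0.3105  0.055 ] [ 0.5246 -0.3537  0.055 ] small [ 0.6002 -0.3575  0.045 ] blk [ 0.4905 -0.4271  0.055 ] white [ 0.4432 -0.3134  0.055 ]
```

```bash

python3 -m inch '[{"travel":[0,0.053,0.059],"yaw":0,"hand":85},{"travel":[0,0.053,0.059],"yaw":0,"hand":85},{"travel":[0,0.053,0.059],"yaw":0,"hand":85},{"travel":[0,0.053,0.059],"yaw":0,"hand":85},{"travel":[0,0.053,0.059],"yaw":0,"hand":85}]'
python3 -m inch '[{"travel":[0,0.053,0.059],"yaw":0,"hand":85},{"travel":[0,0.053,0.059],"yaw":0,"hand":85},{"travel":[0,0.053,0.059],"yaw":0,"hand":85},{"travel":[0,0.053,0.059],"yaw":0,"hand":85},{"travel":[0,0.053,0.059],"yaw":0,"hand":85}]'
python3 -m inch '[{"travel":[0,0.053,0.059],"yaw":0,"hand":85},{"travel":[0,0.053,0.059],"yaw":0,"hand":85},{"travel":[0,0.053,0.059],"yaw":0,"hand":85},{"travel":[0,0.053,0.059],"yaw":0,"hand":85},{"travel":[0,0.053,0.059],"yaw":0,"hand":85}]'
```

```text
time_s: 0.52
position: [0.3367, -0.3868, 0.2308]
orientation: [[-0.001, -0.41, 0.912], [0.001, 0.912, 0.41], [-1.0, 0.001, -0.0]]
contact_force: [1.5, -0.7, 0.8]
finger_gap: 0.0851
time_s: 0.93
position: [0.4168, -0.2053, 0.2312]
orientation: [[-0.0, -0.41, 0.912], [0.0, 0.912, 0.41], [-1.0, 0.0, -0.0]]
contact_force: [0.7, -0.6, -0.3]
finger_gap: 0.0852
time_s: 1.35
position: [0.4969, -0.0239, 0.2312]
orientation: [[-0.0, -0.411, 0.912], [0.0, 0.912, 0.411], [-1.0, 0.0, -0.0]]
contact_force: [0.4, 0.1, 0.1]
finger_gap: 0.0848
```

```bash

python3 -m inch '[{"travel":[0,0.052,0.057],"yaw":0,"hand":85},{"travel":[0,0.052,0.057],"yaw":0,"hand":85},{"travel":[0,0.052,0.057],"yaw":0,"hand":85},{"travel":[0,0.052,0.057],"yaw":0,"hand":85},{"travel":[0,0,0],"yaw":-0.07,"hand":85}]'
for i in 1; do python3 -m inch '[{"travel":[0,0,0],"yaw":-0.078,"hand":85},{"travel":[0,0,0],"yaw":-0.078,"hand":85},{"travel":[0,0,0],"yaw":-0.078,"hand":85},{"travel":[0,0,0],"yaw":-0.078,"hand":85},{"travel":[0,0,0],"yaw":-0.078,"hand":85}]'; done
python3 -m inch '[{"travel":[0,0,0],"yaw":-0.078,"hand":85},{"travel":[0,0,0],"yaw":-0.078,"hand":85},{"travel":[0,0,0],"yaw":-0.078,"hand":85},{"travel":[0,0,0],"yaw":-0.078,"hand":85},{"travel":[0,0,0],"yaw":-0.078,"hand":85}]'
python3 -m inch '[{"travel":[0,0,0],"yaw":-0.078,"hand":85},{"travel":[0,0,0],"yaw":-0.078,"hand":85},{"travel":[0,0,0],"yaw":-0.078,"hand":85},{"travel":[0,0,0],"yaw":-0.078,"hand":85},{"travel":[0,0,0],"yaw":-0.078,"hand":85}]'
python3 -m inch '[{"travel":[0,0,0],"yaw":-0.078,"hand":85},{"travel":[0,0,0],"yaw":-0.078,"hand":85},{"travel":[0,0,0],"yaw":-0.078,"hand":85},{"travel":[0,0,0],"yaw":-0.078,"hand":85},{"travel":[0,0,0],"yaw":-0.078,"hand":85}]'
python3 -m inch '[{"travel":[0,0,0],"yaw":-0.078,"hand":85},{"travel":[0,0,0],"yaw":-0.078,"hand":85},{"travel":[0,0,0],"yaw":-0.078,"hand":85},{"travel":[0,0,0],"yaw":0,"hand":85}]'
python3 - <<'E'
from h import *
s=env.get_state(); y=s['orientation'][:,1]; print(np.degrees(np.arctan2(y[1],y[0])), s['q'])
snap('wrist','wr1.png')
for X in [(.5577,.117,.138),(.5839,.124,.138)]: print(proj('wrist',X))
E
```

```text
time_s: 1.77
position: [0.5604, 0.121, 0.2301]
orientation: [[0.001, -0.513, 0.858], [0.0, 0.858, 0.513], [-1.0, -0.0, 0.001]]
contact_force: [0.6, -0.7, -0.7]
finger_gap: 0.085
time_s: 2.18
position: [0.5578, 0.1158, 0.2307]
orientation: [[-0.001, -0.913, 0.407], [-0.0, 0.407, 0.913], [-1.0, 0.001, -0.001]]
contact_force: [-0.8, 0.1, -0.4]
finger_gap: 0.0849
time_s: 2.6
position: [0.5578, 0.1156, 0.2307]
orientation: [[-0.001, -0.981, -0.192], [-0.0, -0.192, 0.981], [-1.0, 0.001, -0.0]]
contact_force: [-0.5, -1.1, -0.2]
finger_gap: 0.085
time_s: 3.02
position: [0.5578, 0.1157, 0.2308]
orientation: [[-0.001, -0.693, -0.721], [-0.0, -0.721, 0.693], [-1.0, 0.001, 0.001]]
contact_force: [0.2, -0.4, 0.3]
finger_gap: 0.0846
time_s: 3.43
position: [0.5578, 0.1156, 0.2307]
orientation: [[-0.001, -0.152, -0.988], [-0.0, -0.988, 0.152], [-1.0, 0.0, 0.001]]
contact_force: [-0.3, 0.5, 0.1]
finger_gap: 0.0848
time_s: 3.77
position: [0.5579, 0.1157, 0.2308]
orientation: [[-0.001, 0.21, -0.978], [-0.0, -0.978, -0.21], [-1.0, 0.0, 0.001]]
contact_force: [-0.4, 0.2, -0.2]
finger_gap: 0.0849
-77.90434498336373 [ 2.79942952e+01  1.67267998e+01 -7.50039380e+00 -1.54635413e-02
 -6.58376706e+01  7.41076950e+01]
[319.  249.3]
[316.6 210.3]
```

View pics/wr1.png

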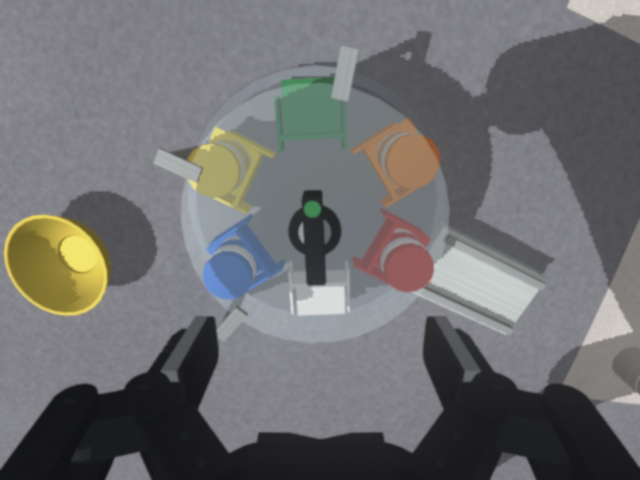

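Fifth picture (wrist): knob dot at (312,209), bar ends at about (312.5,191) and (316,284), green bay above it, track at right from (445,250) to (525,305).

```bash
python3 - <<'E'
from h import *
p=env.camera_params('wrist'); A=lambda u,v,z:at('wrist',u,v,z,p)
a,b=A(312.5,191,.138),A(316,284,.136); c=(a+b)/2; d=a-b
print('ends',a,b,'mid',c,'len',np.hypot(*d[:2]),'dir',np.degrees(np.arctan2(d[1],d[0])),'dot',A(312.5,209,.138))
# guard disc fit z~.098, base
for e1,e2 in [((554,262),(507,333))]:
  P,Q=A(*e1,.037),A(*e2,.033); m=(P+Q)/2; t=m-c; print('end',P,Q,m,np.hypot(*(P-Q)[:2]),np.hypot(*t[:2]),np.degrees(np.arctan2(t[1],t[0])))
for e1,e2,z in [((450,228),(554,262),.041),((415,292),(507,333),.035),((440,250),(545,290),.031)]:
  t=A(*e2,z)-A(*e1,z); print(np.degrees(np.arctan2(t[1],t[0])))
s=env.get_state(); R=s['orientation']; print('to knob, tool axes', R.T@(np.array([c[0],c[1],.115])-s['position']))
E
```

```text
ends [0.5958 0.1292 0.138 ] [0.5311 0.1136 0.136 ] mid [0.56345 0.1214  0.137  ] len 0.06655411332141686 dir 13.556005833587097 dot [0.5842 0.1268 0.138 ]
end [ 0.5579 -0.1251  0.037 ] [ 0.4685 -0.1104  0.033 ] [ 0.5132  -0.11775  0.035  ] 0.09060049668738017 0.2443722263269703 -101.86631862179011
-95.7499852107107
-103.53585636913427
-99.01505744854653
to knob, tool axes [ 0.11587327 -0.00449537 -0.00667669]
```

```bash
python3 - <<'E'
from h import *
im=cv2.imread('pics/raw_wr1.png'); g=im.max(2)
m=(g[180:295,280:350]<45); m=m.astype(np.uint8)
for r in range(5,112,6):
  x=np.where(m[r])[0]; print(180+r, (280+x.min(),280+x.max(),len(x)) if len(x) else None)
cv2.imwrite('pics/z.png',cv2.resize(im[180:340,280:560],None,fx=2.8,fy=2.8,interpolation=cv2.INTER_CUBIC))
E
```

```text
185 None
191 (np.int64(313), np.int64(318), 6)
197 (np.int64(304), np.int64(320), 17)
203 None
209 (np.int64(323), np.int64(327), 5)
215 (np.int64(302), np.int64(334), 15)
221 (np.int64(317), np.int64(337), 14)
227 (np.int64(317), np.int64(338), 12)
233 (np.int64(319), np.int64(338), 10)
239 (np.int64(331), np.int64(337), 7)
245 (np.int64(323), np.int64(333), 10)
251 (np.int64(323), np.int64(326), 4)
257 None
263 None
269 None
275 None
281 None
287 None
```

View pics/z.png

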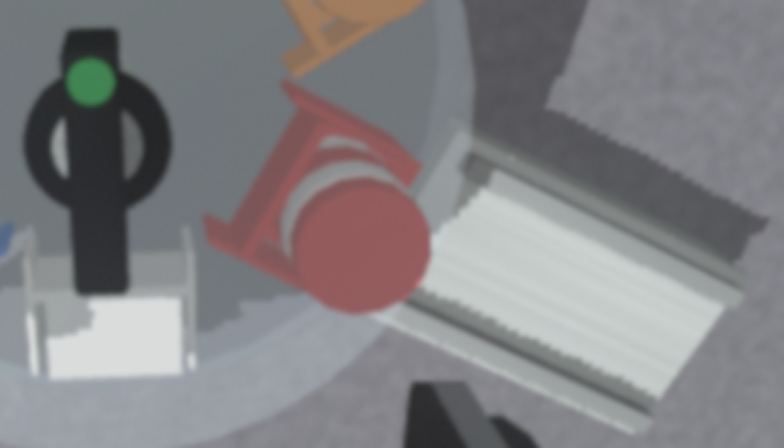

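Sixth picture: collar ring centre at crop (97,138), bar from (90,30) to (102,292), and track guide edges clear.

```bash
python3 - <<'E'
from h import *
p=env.camera_params('wrist'); A=lambda u,v,z:at('wrist',280+u/2.8,180+v/2.8,z,p)
print('cam',ray('wrist',320,240,p),ray('top',320,240)[0])
for z in (.1,.138): print('collar',A(97,138,z))
print('bar',A(91,30,.138),A(101,293,.138),'dot',A(91,82,.138))
c=np.array([.564,.121])
for e1,e2,z in [((470,130),(745,268),.041),((490,175),(725,305),.031),((415,292),(652,408),.041),((375,312),(640,430),.041)]:
  P,Q=A(*e1,z),A(*e2,z);t=(Q-P)[:2]; u=t/np.hypot(*t); r=c-P[:2]
  print(P,Q,'dir',np.degrees(np.arctan2(t[1],t[0])).round(1),'offset of axis',(u[0]*r[1]-u[1]*r[0]).round(4),'radial',((Q[:2]-c)@u).round(4))
E
```

```text
cam (array([0.63882311, 0.13293071, 0.37278832]), array([-0.30193887, -0.06184634, -0.95142541])) [ 0.28327043 -0.02527918  1.44144274]
collar [0.5599 0.121  0.1   ]
collar [0.5709 0.1227 0.138 ]
bar [0.596  0.1292 0.138 ] [0.5315 0.1136 0.138 ] dot [0.584  0.1268 0.138 ]
[ 0.5715 -0.0043  0.041 ] [ 0.5433 -0.1199  0.041 ] dir -103.7 offset of axis -0.037 radial 0.2389
[ 0.5552 -0.0206  0.031 ] [ 0.5246 -0.1259  0.031 ] dir -106.2 offset of axis -0.0311 radial 0.2481
[ 0.5102 -0.0038  0.041 ] [ 0.4821 -0.1076  0.041 ] dir -105.1 offset of axis 0.0193 radial 0.2421
[0.4998 0.0081 0.041 ] [ 0.4722 -0.1066  0.041 ] dir -103.5 offset of axis 0.036 radial 0.2428
```

```bash

python3 -m inch '[{"travel":[0,-0.009,-0.013],"yaw":-0.02,"hand":50},{"travel":[0.07,0,0],"yaw":0,"hand":50},{"travel":[0.07,0,0],"yaw":0,"hand":50},{"travel":[0.05,0,0],"yaw":0,"hand":50},{"travel":[0.04,0,0],"yaw":0,"hand":50}]'
python3 -m inch '[{"travel":[0,0,0],"yaw":0,"hand":30},{"travel":[0,0,0],"yaw":0,"hand":30},{"travel":[0,0,0],"yaw":0,"hand":20},{"travel":[0,0,0],"yaw":0,"hand":20},{"travel":[0,0,0],"yaw":0,"hand":20}]'
python3 -m inch '[{"travel":[0,0,0],"yaw":0,"hand":10},{"travel":[0,0,0],"yaw":0,"hand":10},{"travel":[0,0,0],"yaw":0,"hand":10},{"travel":[0,0,0],"yaw":0,"hand":10},{"travel":[0,0,0],"yaw":0,"hand":10}]'
```

```text
time_s: 4.23
position: [0.5623, 0.121, 0.1136]
orientation: [[-0.003, 0.234, -0.972], [-0.001, -0.972, -0.234], [-1.0, 0.0, 0.004]]
contact_force: [0.1, 0.5, 0.1]
finger_gap: 0.0502
time_s: 4.65
position: [0.5645, 0.1219, 0.1181]
orientation: [[0.003, 0.238, -0.971], [0.001, -0.971, -0.238], [-1.0, -0.001, -0.003]]
contact_force: [-0.0, 0.2, 0.2]
finger_gap: 0.02
time_s: 5.07
position: [0.5644, 0.1217, 0.1181]
orientation: [[0.003, 0.238, -0.971], [0.001, -0.971, -0.238], [-1.0, -0.0, -0.003]]
contact_force: [-1.5, -0.0, 6.6]
finger_gap: 0.0125
```

```bash

python3 -m inch '[{"travel":[0,0,0],"yaw":0.0625,"hand":10},{"travel":[0,0,0],"yaw":0.0625,"hand":10},{"travel":[0,0,0],"yaw":0.0625,"hand":10},{"travel":[0,0,0],"yaw":0.0625,"hand":10},{"travel":[0,0,0],"yaw":0.0625,"hand":10}]'
python3 -m inch '[{"travel":[0,0,0],"yaw":0.0625,"hand":10},{"travel":[0,0,0],"yaw":0.0625,"hand":10},{"travel":[0,0,0],"yaw":0.0625,"hand":10},{"travel":[0,0,0],"yaw":0.0625,"hand":10},{"travel":[0,0,0],"yaw":0.0625,"hand":10}]'
python3 -c "
from h import *
s=env.get_state();print(s['wrist_torque'],s['q']); snap('top','top2.png')"
```

```text
time_s: 5.48
position: [0.5644, 0.1201, 0.118]
orientation: [[0.002, -0.251, -0.968], [-0.002, -0.968, 0.251], [-1.0, 0.002, -0.002]]
contact_force: [0.2, -5.7, 6.3]
finger_gap: 0.0125
time_s: 5.9
position: [0.5636, 0.1187, 0.118]
orientation: [[-0.0, -0.678, -0.735], [-0.004, -0.735, 0.678], [-1.0, 0.003, -0.003]]
contact_force: [-1.4, -9.8, 7.7]
finger_gap: 0.0124
[-2.72050897  0.16696142  0.16535683] [ 28.10935262  23.39055971 -15.3418299    0.25671952 -51.4062801
  19.02427784]
```

```bash

python3 -m inch '[{"travel":[0,0,0],"yaw":0.0625,"hand":10},{"travel":[0,0,0],"yaw":0.0625,"hand":10},{"travel":[0,0,0],"yaw":0.0625,"hand":10},{"travel":[0,0,0],"yaw":0.0625,"hand":10},{"travel":[0,0,0],"yaw":0.0625,"hand":10}]'
python3 -m inch '[{"travel":[0,0,0],"yaw":0.0625,"hand":10},{"travel":[0,0,0],"yaw":0.0625,"hand":10},{"travel":[0,0,0],"yaw":0.0625,"hand":10},{"travel":[0,0,0],"yaw":0.0625,"hand":10},{"travel":[0,0,0],"yaw":0.0625,"hand":10}]'
python3 -m inch '[{"travel":[0,0,0],"yaw":0.0625,"hand":10},{"travel":[0,0,0],"yaw":0,"hand":10},{"travel":[0,0,0],"yaw":0,"hand":10}]'
python3 -m inch '[{"travel":[0,0,0],"yaw":0,"hand":40},{"travel":[0,0,0],"yaw":0,"hand":40},{"travel":[0,0,0],"yaw":0,"hand":40},{"travel":[0,0,0],"yaw":0,"hand":40},{"travel":[-0.06,0,0],"yaw":0,"hand":60}]'
python3 -m inch '[{"travel":[-0.08,0,0],"yaw":0,"hand":60},{"travel":[-0.08,0,0],"yaw":0,"hand":60},{"travel":[-0.06,0,0],"yaw":0,"hand":60},{"travel":[0,0,0],"yaw":0,"hand":85},{"travel":[0,0,0],"yaw":0,"hand":85}]'
python3 - <<'E'
from h import *
snap('wrist','wr2.png',(140,60,540,360),2)
s=env.get_state();print(s['position'],s['q'])
np.save('p2.npy',env.camera_params('wrist'),allow_pickle=True)
E
```

```text
time_s: 6.37
position: [0.5622, 0.1178, 0.118]
orientation: [[-0.004, -0.945, -0.328], [-0.006, -0.328, 0.945], [-1.0, 0.005, -0.004]]
contact_force: [-4.8, -10.9, 10.5]
finger_gap: 0.0126
time_s: 6.78
position: [0.5606, 0.1176, 0.118]
orientation: [[-0.007, -0.988, 0.156], [-0.006, 0.156, 0.988], [-1.0, 0.006, -0.008]]
contact_force: [-8.8, -9.4, 13.9]
finger_gap: 0.0125
time_s: 7.03
position: [0.5603, 0.1176, 0.118]
orientation: [[-0.008, -0.968, 0.249], [-0.006, 0.249, 0.968], [-1.0, 0.006, -0.008]]
contact_force: [-9.8, -9.8, 13.6]
finger_gap: 0.0129
time_s: 7.45
position: [0.5599, 0.1205, 0.1406]
orientation: [[-0.012, -0.968, 0.249], [-0.004, 0.249, 0.969], [-1.0, 0.011, -0.007]]
contact_force: [-0.2, 0.2, -0.6]
finger_gap: 0.0507
time_s: 7.87
position: [0.5645, 0.1223, 0.2584]
orientation: [[0.004, -0.969, 0.247], [0.003, 0.247, 0.969], [-1.0, -0.004, 0.004]]
contact_force: [-0.7, -0.3, 0.2]
finger_gap: 0.0816
[0.56345147 0.12192017 0.25622118] [ 2.82778499e+01  1.63547047e+01 -4.27252927e+00 -4.86146625e-02
 -6.93359898e+01 -4.25949466e+01]
```

View pics/wr2.png

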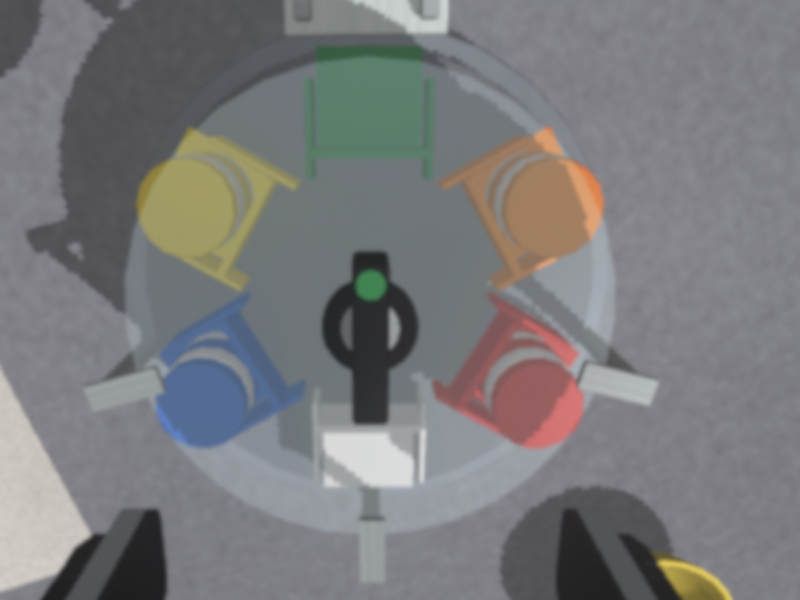

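Seventh picture: green bay now faces the track. Bar (371,255)-(371,422), bay walls at x=310 and 431, track end corners (285,33) and (448,33), rear post at (372,520-580), all in 2x crop coordinates.

```bash
python3 - <<'E'
from h import *
p=env.camera_params('wrist'); A=lambda u,v,z:at('wrist',140+u/2,60+v/2,z,p)
ang=lambda d:np.degrees(np.arctan2(d[1],d[0])).round(2)
f,b=A(370.5,253,.138),A(371,422,.138); c=(f+b)/2
print('bar',f,b,c,np.hypot(*(f-b)[:2]),ang(f-b))
g=(A(310,82,.055)+A(431,82,.055))/2; print('mouth',g,np.hypot(*(g-c)[:2]),ang(g-c), 'wallspan',np.hypot(*(A(310,82,.055)-A(431,82,.055))[:2]))
k=(A(311,150,.06)+A(430,150,.06))/2;print('walls dir',ang(g-k))
L,R=A(285,33,.031),A(448,33,.031); t=(L+R)/2; print('track',L,R,t,np.hypot(*(L-R)[:2]),np.hypot(*(t-c)[:2]),ang(t-c),'perp',ang(L-R)-90,ang(R-L)-90)
q=(A(361,520,.102)+A(383,520,.102))/2; print('post',q,np.hypot(*(q-c)[:2]),ang(c-q)); r=A(372,580,.102); print(r)
# base disc circle edge (left/right) z~.03
gl=(A(302,10,.041)+A(430,10,.041))/2; print('guides',gl,ang(gl-c))
E
```

```text
bar [0.5504 0.086  0.138 ] [0.5661 0.1491 0.138 ] [0.55825 0.11755 0.138  ] 0.0650238417813036 -103.97
mouth [0.5343 0.0265 0.055 ] 0.09414725168585646 -104.74 wallspan 0.05326161845081324
walls dir -104.3
track [ 0.5668 -0.0053  0.031 ] [0.4937 0.0134 0.031 ] [0.53025 0.00405 0.031  ] 0.07545395947198524 0.11690273735032898 -103.86 perp -104.35 75.65
post [0.5808  0.21145 0.102  ] 0.09656972869383033 -103.5
[0.5887 0.2431 0.102 ]
guides [ 0.5284 -0.0043  0.041 ] -103.76
```

```bash

python3 -m inch '[{"travel":[0,0,0],"yaw":0.0767,"hand":85},{"travel":[0,0,0],"yaw":0.0767,"hand":85},{"travel":[0,0,0],"yaw":0.0767,"hand":85},{"travel":[0,0,0],"yaw":0.0767,"hand":85},{"travel":[0,0,0],"yaw":0.0767,"hand":85}]'
python3 -m inch '[{"travel":[0,0,0],"yaw":0.0767,"hand":85},{"travel":[0,0,0],"yaw":0.0767,"hand":85},{"travel":[0,0,0],"yaw":0.0767,"hand":85},{"travel":[0,0,0],"yaw":0.0767,"hand":85},{"travel":[0,0,0],"yaw":0.0767,"hand":85}]'
python3 -m inch '[{"travel":[0,0,0],"yaw":0.0767,"hand":85},{"travel":[0,0,0],"yaw":0.0767,"hand":85},{"travel":[0,0,0],"yaw":0.0767,"hand":85},{"travel":[0,-0.075,0.012],"yaw":0,"hand":85},{"travel":[0,-0.075,0.012],"yaw":0,"hand":85}]'
python3 -m inch '[{"travel":[0,-0.075,0.012],"yaw":0,"hand":85},{"travel":[0,-0.075,0.012],"yaw":0,"hand":85},{"travel":[0,-0.075,0.012],"yaw":0,"hand":85},{"travel":[0,-0.075,0.012],"yaw":0,"hand":85},{"travel":[0,-0.075,0.012],"yaw":0,"hand":85}]'
python3 -m inch '[{"travel":[0,-0.075,0.012],"yaw":0,"hand":85},{"travel":[0,-0.075,0.012],"yaw":0,"hand":85},{"travel":[0,-0.075,0.012],"yaw":0,"hand":85},{"travel":[0,-0.075,0.012],"yaw":0,"hand":85},{"travel":[0,-0.075,0.012],"yaw":0,"hand":85}]'
python3 -m inch '[{"travel":[0.06,0,0],"yaw":0,"hand":85},{"travel":[0.06,0,0],"yaw":0,"hand":85},{"travel":[0,0,0],"yaw":0,"hand":85},{"travel":[0,0,0],"yaw":0,"hand":85}]'
python3 - <<'E'
from h import *
s=env.get_state();y=s['orientation'][:,1];print(s['position'],s['q'],np.degrees(np.arctan2(y[1],y[0])))
p=env.camera_params('wrist'); snap('wrist','wr3.png')
im=cv2.imread('pics/raw_wr3.png'); h=cv2.cvtColor(im,cv2.COLOR_BGR2HSV)
m=cv2.inRange(h,(45,90,40),(85,255,255)); n,l,st,ce=cv2.connectedComponentsWithStats(m)
for i in range(1,n):
  if st[i,4]>200: print(st[i],ce[i],at('wrist',*ce[i],.055,p))
E
```

```text
time_s: 8.33
position: [0.5627, 0.1214, 0.2537]
orientation: [[-0.004, -0.653, 0.757], [-0.002, 0.757, 0.653], [-1.0, 0.002, -0.004]]
contact_force: [0.2, -0.2, -1.1]
finger_gap: 0.0853
time_s: 8.75
position: [0.5627, 0.1214, 0.2537]
orientation: [[-0.004, -0.11, 0.994], [-0.002, 0.994, 0.109], [-1.0, -0.001, -0.005]]
contact_force: [-0.4, -0.6, 0.5]
finger_gap: 0.085
time_s: 9.17
position: [0.5562, 0.0463, 0.2535]
orientation: [[-0.005, 0.24, 0.971], [-0.001, 0.971, -0.24], [-1.0, -0.002, -0.004]]
contact_force: [1.8, -0.2, 0.8]
finger_gap: 0.0847
time_s: 9.58
position: [0.5392, -0.1448, 0.2541]
orientation: [[-0.004, 0.243, 0.97], [0.0, 0.97, -0.243], [-1.0, -0.001, -0.004]]
contact_force: [0.2, -0.2, 0.2]
finger_gap: 0.0849
time_s: 10.0
position: [0.5229, -0.3338, 0.2537]
orientation: [[-0.004, 0.243, 0.97], [0.002, 0.97, -0.243], [-1.0, 0.001, -0.004]]
contact_force: [1.5, 0.8, -0.6]
finger_gap: 0.085
time_s: 10.33
position: [0.5224, -0.3321, 0.1931]
orientation: [[-0.007, 0.243, 0.97], [0.002, 0.97, -0.243], [-1.0, 0.0, -0.007]]
contact_force: [0.8, -0.2, 0.1]
finger_gap: 0.085
[ 0.52243553 -0.33211276  0.19314771] [-1.74815985e+01  2.32610465e+01 -3.32321061e+00  7.34703146e-03
 -6.38456328e+01 -8.66038741e+01] 75.9177197740355
[ 298  210   37   47 1188] [315.00841751 232.18181818] [ 0.5216 -0.3358  0.055 ]
[300 302  30  27 542] [314.0295203  315.53505535] [ 0.594  -0.3553  0.055 ]
[495 452  34  20 433] [510.79214781 461.11778291] [ 0.8165 -0.1974  0.055 ]
```

View pics/wr3.png

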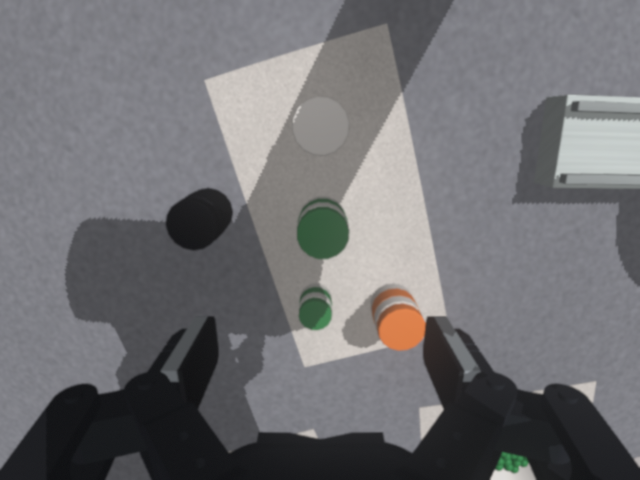

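Eighth picture: large green lid centre (323,231), about 52 px wide; small green (315,312), orange (400,325), white (320,125), black (200,218). Track end at right: guides at y≈106 and y≈179.

```bash
python3 - <<'E'
from h import *
p=env.camera_params('wrist'); A=lambda u,v,z:at('wrist',u,v,z,p)
j=A(323,231.5,.055); print('jar',j,A(297,231,.055),A(349,231,.055),'low/top rim',A(323,258,.055),A(323,206,.055))
s=env.get_state(); R=s['orientation']; u=np.array([-.2436,-.9699]); n=np.array([.9699,-.2436])
print('tool delta', R.T@(np.array([j[0],j[1],.012])-s['position']))
for P in [A(606,95.5,.031),A(606,187.5,.031),A(606,101,.041),A(606,111,.041),A(606,174,.041),A(606,184,.041)]: print(P,'lat',n@P[:2])
e=A(561,141,.031);print('end',e,'radius',u@(e[:2]-[.5605,.119]))
E
```

```text
jar [ 0.5256 -0.3304  0.055 ] [ 0.5201 -0.3505  0.055 ] [ 0.5302 -0.31    0.055 ] low/top rim [ 0.5476 -0.3359  0.055 ] [ 0.5053 -0.3253  0.055 ]
tool delta [0.1837078  0.00254697 0.00148377]
[ 0.4757 -0.0796  0.031 ] lat 0.48077199
[ 0.5533 -0.0816  0.031 ] lat 0.5565234299999999
[ 0.4789 -0.0873  0.041 ] lat 0.48575139
[ 0.4866 -0.0876  0.041 ] lat 0.4932926999999999
[ 0.538  -0.0889  0.041 ] lat 0.54346224
[ 0.5466 -0.0891  0.041 ] lat 0.5518521
end [ 0.504  -0.1206  0.031 ] radius 0.24615143999999997
```

```bash

python3 -m inch '[{"travel":[0.06,0.003,0.002],"yaw":0,"hand":85},{"travel":[0.06,0,0],"yaw":0,"hand":85},{"travel":[0.06,0,0],"yaw":0,"hand":85},{"travel":[0.06,0,0],"yaw":0,"hand":85},{"travel":[0.06,0,0],"yaw":0,"hand":85}]'
python3 -m inch '[{"travel":[0.04,0,0],"yaw":0,"hand":85},{"travel":[0.02,0,0],"yaw":0,"hand":85},{"travel":[0,0,0],"yaw":0,"hand":60},{"travel":[0,0,0],"yaw":0,"hand":60},{"travel":[0,0,0],"yaw":0,"hand":50}]'
python3 -m inch '[{"travel":[0,0,0],"yaw":0,"hand":46},{"travel":[0,0,0],"yaw":0,"hand":43},{"travel":[0,0,0],"yaw":0,"hand":40},{"travel":[0,0,0],"yaw":0,"hand":40},{"travel":[0,0,0],"yaw":0,"hand":40}]'
```

```text
time_s: 10.8
position: [0.5275, -0.3313, 0.0477]
orientation: [[0.005, 0.241, 0.97], [-0.002, 0.97, -0.241], [-1.0, -0.001, 0.005]]
contact_force: [0.2, -0.2, 0.2]
finger_gap: 0.0851
time_s: 11.22
position: [0.5272, -0.3318, 0.0187]
orientation: [[0.004, 0.242, 0.97], [-0.002, 0.97, -0.242], [-1.0, -0.001, 0.004]]
contact_force: [-0.1, 0.7, -0.6]
finger_gap: 0.0517
time_s: 11.63
position: [0.5268, -0.3318, 0.0188]
orientation: [[0.004, 0.243, 0.97], [-0.002, 0.97, -0.243], [-1.0, -0.001, 0.004]]
contact_force: [0.2, 1.1, 5.3]
finger_gap: 0.0427
```

```bash

python3 -m inch '[{"travel":[-0.02,0,0],"yaw":0,"hand":40},{"travel":[-0.05,0,0],"yaw":0,"hand":40},{"travel":[-0.05,0,0],"yaw":0,"hand":40},{"travel":[-0.05,0,0],"yaw":0,"hand":40},{"travel":[-0.02,0,0],"yaw":0,"hand":40}]'
python3 -m inch '[{"travel":[0,0.04,-0.0107],"yaw":0,"hand":40},{"travel":[0,0.06,-0.016],"yaw":0,"hand":40},{"travel":[0,0.06,-0.016],"yaw":0,"hand":40},{"travel":[0,0.06,-0.016],"yaw":0,"hand":40},{"travel":[0,0.06,-0.016],"yaw":0,"hand":40}]'
python3 -m inch '[{"travel":[0,0.06,-0.016],"yaw":0,"hand":40},{"travel":[0,0.06,-0.016],"yaw":0,"hand":40},{"travel":[0,0.06,-0.016],"yaw":0,"hand":40},{"travel":[0,0.05,-0.0133],"yaw":0,"hand":40},{"travel":[0,0.03,-0.008],"yaw":0,"hand":40}]'
python3 -m inch '[{"travel":[0.03,0,0],"yaw":0,"hand":40},{"travel":[0.03,0,0],"yaw":0,"hand":40},{"travel":[0,0,0],"yaw":0,"hand":40},{"travel":[0,0,0],"yaw":0,"hand":40}]'
python3 - <<'E'
from h import *
p=env.camera_params('wrist'); snap('wrist','wr4.png',(160,100,480,340),2.5)
np.save('p4.npy',p,allow_pickle=True); print(env.get_state()['position'])
E
```

```text
time_s: 12.05
position: [0.5271, -0.3323, 0.1161]
orientation: [[0.006, 0.243, 0.97], [-0.003, 0.97, -0.243], [-1.0, -0.001, 0.007]]
contact_force: [-0.0, -0.5, 0.2]
finger_gap: 0.0425
time_s: 12.47
position: [0.5224, -0.1852, 0.1112]
orientation: [[-0.0, 0.244, 0.97], [0.0, 0.97, -0.244], [-1.0, 0.0, -0.001]]
contact_force: [0.9, 0.5, -0.9]
finger_gap: 0.0423
time_s: 12.88
position: [0.5206, -0.0496, 0.1113]
orientation: [[-0.0, 0.242, 0.97], [0.0, 0.97, -0.242], [-1.0, 0.0, -0.0]]
contact_force: [0.9, 0.9, -1.1]
finger_gap: 0.0421
time_s: 13.22
position: [0.5204, -0.052, 0.0808]
orientation: [[-0.002, 0.243, 0.97], [-0.0, 0.97, -0.243], [-1.0, -0.001, -0.002]]
contact_force: [0.2, -0.5, -0.8]
finger_gap: 0.0421
[ 0.52117704 -0.05206279  0.08154954]
```

View pics/wr4.png

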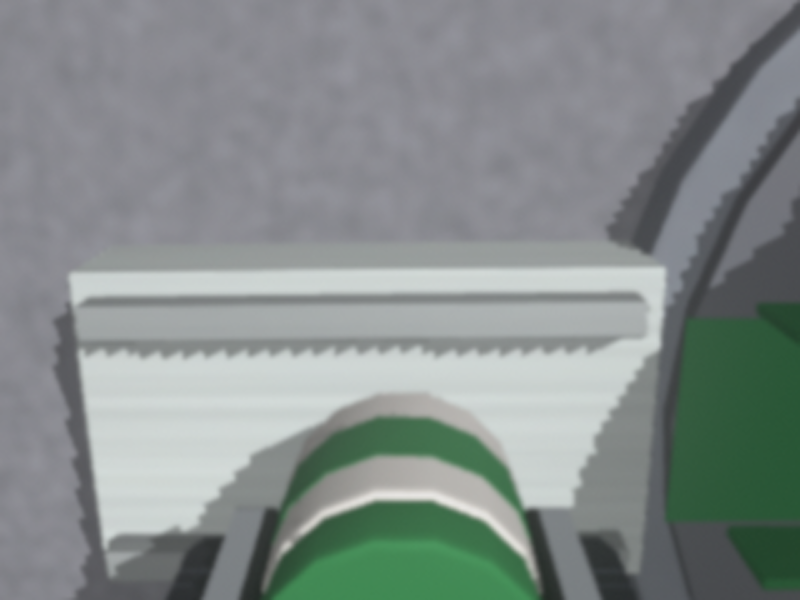

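Ninth picture: jar held over the track; far guide top from y=303 to 341, deck edge y=270, jar bottom rim apex (405,393), near guide starts at about y=550.

```bash
python3 - <<'E'
from h import *
p=np.load('p4.npy',allow_pickle=True).item(); A=lambda u,v,z:at('wrist',160+u/2.5,100+v/2.5,z,p)
n=np.array([.9699,-.2436]); u=np.array([-.2436,-.9699])
for nm,a,exp in [('deck',(400,270,.031),38),('guide out',(400,301,.041),33),('guide in',(400,341,.041),25),('near guide in',(165,536,.041),-25),('near top/out',(165,578,.041),-33)]:
  P=A(*a); print(nm,P,'centre',n@P[:2]+exp/1e3)
for z in (.060,.0627,.065): 
  P=A(405,393,z); print('jar rim',P,'centre',n@P[:2]+.022)
for z in (.115,.118): print('lid rim back',n@A(403,540,z)[:2]+.0215)
a,b=A(90,341,.041),A(600,338,.041); d=b-a; print('track dir',np.degrees(np.arctan2(d[1],d[0]))-180)
e=A(72,272,.031); f=A(664,268,.031); print('r out/in edges (250/120): along', u@e[:2],u@f[:2],'jar along',u@A(405,393,.0627)[:2])
E
```

```text
deck [ 0.4826 -0.0424  0.031 ] centre 0.5164023799999999
guide out [ 0.4867 -0.0435  0.041 ] centre 0.5156469300000001
guide in [ 0.495  -0.0455  0.041 ] centre 0.5161842999999999
near guide in [ 0.5267 -0.1081  0.041 ] centre 0.5121794899999998
near top/out [ 0.537  -0.1117  0.041 ] centre 0.51504642
jar rim [ 0.4995 -0.0457  0.06  ] centre 0.51759757
jar rim [ 0.4985 -0.0455  0.0627] centre 0.51657895
jar rim [ 0.4977 -0.0453  0.065 ] centre 0.5157543099999999
lid rim back 0.51741335
lid rim back 0.5157640699999999
track dir -103.74904898341927
r out/in edges (250/120): along -0.005664270000000003 -0.13311897 jar along -0.07730415
```

```bash

python3 -m inch '[{"travel":[0.025,0,0],"yaw":0,"hand":40},{"travel":[0.02,0,0],"yaw":0,"hand":40},{"travel":[0.01,0,0],"yaw":0,"hand":40},{"travel":[0.004,0,0],"yaw":0,"hand":40},{"travel":[0,0,0],"yaw":0,"hand":40}]'
python3 -m inch '[{"travel":[0.002,0,0],"yaw":0,"hand":40},{"travel":[0,0,0],"yaw":0,"hand":40},{"travel":[0,0,0],"yaw":0,"hand":40}]'
python3 -m inch '[{"travel":[0.002,0,0],"yaw":0,"hand":40},{"travel":[0,0,0],"yaw":0,"hand":40},{"travel":[0,0,0],"yaw":0,"hand":40}]'
```

```text
time_s: 13.68
position: [0.521, -0.0521, 0.0515]
orientation: [[-0.001, 0.243, 0.97], [-0.0, 0.97, -0.243], [-1.0, -0.0, -0.001]]
contact_force: [1.0, 1.1, -0.4]
finger_gap: 0.0424
time_s: 13.93
position: [0.5214, -0.0518, 0.0512]
orientation: [[0.001, 0.243, 0.97], [0.0, 0.97, -0.243], [-1.0, 0.0, 0.001]]
contact_force: [-0.6, 0.1, -0.3]
finger_gap: 0.0426
time_s: 14.18
position: [0.5212, -0.0519, 0.0499]
orientation: [[0.0, 0.243, 0.97], [0.0, 0.97, -0.243], [-1.0, 0.0, 0.0]]
contact_force: [1.0, -0.2, -1.4]
finger_gap: 0.0423
```

```bash

python3 -m inch '[{"travel":[0.002,0,0],"yaw":0,"hand":40},{"travel":[0,0,0],"yaw":0,"hand":40},{"travel":[0,0,0],"yaw":0,"hand":40}]'
python3 -m inch '[{"travel":[0.001,0,0],"yaw":0,"hand":40},{"travel":[0,0,0],"yaw":0,"hand":40},{"travel":[0,0,0],"yaw":0,"hand":40}]'
```

```text
time_s: 14.43
position: [0.5212, -0.0519, 0.0498]
orientation: [[0.0, 0.243, 0.97], [-0.0, 0.97, -0.243], [-1.0, -0.0, 0.0]]
contact_force: [-2.3, 0.4, 5.8]
finger_gap: 0.0419
time_s: 14.68
position: [0.5212, -0.0519, 0.0498]
orientation: [[0.0, 0.243, 0.97], [-0.0, 0.97, -0.243], [-1.0, -0.0, 0.0]]
contact_force: [-3.4, 0.6, 8.4]
finger_gap: 0.0425
```

```bash

python3 -m inch '[{"travel":[-0.001,0,0],"yaw":0,"hand":45},{"travel":[0,0,0],"yaw":0,"hand":50},{"travel":[0,0,0],"yaw":0,"hand":60},{"travel":[0,0,0],"yaw":0,"hand":70},{"travel":[0,0,0],"yaw":0,"hand":70}]'
python3 -m inch '[{"travel":[-0.02,0,0],"yaw":0,"hand":70},{"travel":[-0.06,0,0],"yaw":0,"hand":70},{"travel":[-0.06,0,0],"yaw":0,"hand":70},{"travel":[-0.06,0,0],"yaw":0,"hand":70},{"travel":[0,-0.05,0],"yaw":0,"hand":20}]'
python3 -m inch '[{"travel":[0,-0.07,-0.004],"yaw":0,"hand":20},{"travel":[0,0,0],"yaw":-0.077,"hand":20},{"travel":[0,0,0],"yaw":-0.077,"hand":20},{"travel":[0,0,0],"yaw":-0.077,"hand":20},{"travel":[0,0,0],"yaw":-0.077,"hand":20}]'
python3 -m inch '[{"travel":[0,0,0],"yaw":-0.077,"hand":20},{"travel":[0,0,0],"yaw":-0.077,"hand":20},{"travel":[0,0,0],"yaw":-0.077,"hand":20},{"travel":[0,0,0],"yaw":-0.077,"hand":20},{"travel":[0,0,0],"yaw":-0.077,"hand":20}]'
python3 -m inch '[{"travel":[0,0,0],"yaw":-0.077,"hand":20},{"travel":[0,0,0],"yaw":-0.077,"hand":20},{"travel":[0,0,0],"yaw":-0.077,"hand":20},{"travel":[0,0,0],"yaw":-0.077,"hand":20},{"travel":[0,0,0],"yaw":0,"hand":20}]'
python3 - <<'E'
from h import *
p=env.camera_params('wrist'); snap('wrist','wr5.png')
np.save('p5.npy',p,allow_pickle=True); s=env.get_state(); print(s['position'],s['q'],s['orientation'])
E
```

```text
time_s: 15.1
position: [0.5211, -0.0519, 0.0486]
orientation: [[-0.0, 0.243, 0.97], [-0.0, 0.97, -0.243], [-1.0, -0.0, -0.0]]
contact_force: [-0.9, 0.3, 0.6]
finger_gap: 0.0698
time_s: 15.52
position: [0.5205, -0.0743, 0.1561]
orientation: [[0.015, 0.238, 0.971], [0.0, 0.971, -0.238], [-1.0, 0.004, 0.014]]
contact_force: [0.8, -0.1, 1.5]
finger_gap: 0.0595
time_s: 15.93
position: [0.5046, -0.1099, 0.1496]
orientation: [[0.001, -0.241, 0.971], [-0.0, 0.971, 0.241], [-1.0, -0.0, 0.001]]
contact_force: [0.3, -0.7, 0.0]
finger_gap: 0.0201
time_s: 16.35
position: [0.5046, -0.1097, 0.1495]
orientation: [[0.001, -0.751, 0.661], [-0.0, 0.661, 0.751], [-1.0, -0.0, 0.0]]
contact_force: [-0.3, -0.0, 0.1]
finger_gap: 0.0201
time_s: 16.77
position: [0.5047, -0.1096, 0.1495]
orientation: [[0.001, -0.971, 0.24], [-0.0, 0.24, 0.971], [-1.0, -0.001, 0.0]]
contact_force: [0.1, -0.2, -0.7]
finger_gap: 0.0198
[ 0.50469174 -0.10962416  0.14939559] [ 5.77138661e+00  1.60327597e+01 -2.14102908e+01  4.85021118e-03
 -5.25199924e+01 -1.99025583e+01] [[ 6.48510333e-04 -9.69751698e-01  2.44092652e-01]
 [-1.97321099e-06  2.44092702e-01  9.69751903e-01]
 [-9.99999790e-01 -6.29375776e-04  1.56383115e-04]]
```

View pics/wr5.png

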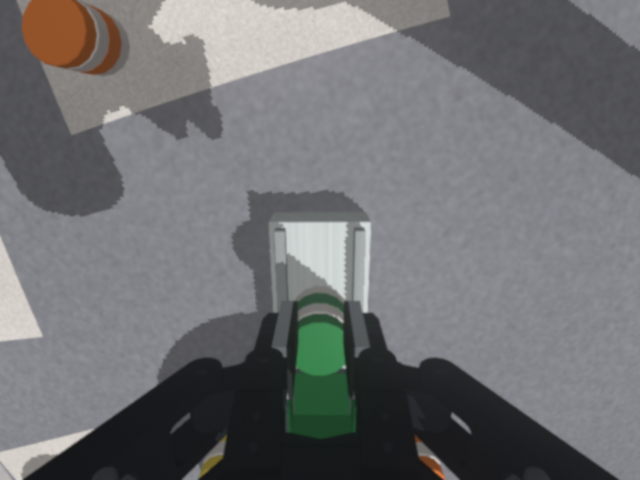

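Tenth picture: jar upright on the track between the guides (lid at (320,340)), gripper clear behind it and laterally centred.

```bash

python3 -m inch '[{"travel":[0.06,0,0],"yaw":0,"hand":20},{"travel":[0.06,0,0],"yaw":0,"hand":20},{"travel":[0.05,0,0],"yaw":0,"hand":20},{"travel":[0.03,0,0],"yaw":0,"hand":20},{"travel":[0,0,0],"yaw":0,"hand":20}]'
python3 -m inch '[{"travel":[0.004,0,0.008],"yaw":0,"hand":20},{"travel":[0,0,0.008],"yaw":0,"hand":20},{"travel":[0,0,0.008],"yaw":0,"hand":20},{"travel":[0,0,0.008],"yaw":0,"hand":20},{"travel":[0,0,0.008],"yaw":0,"hand":20}]'
python3 -m inch '[{"travel":[0,0,0.006],"yaw":0,"hand":20},{"travel":[0,0,0.006],"yaw":0,"hand":20},{"travel":[0,0,0.006],"yaw":0,"hand":20},{"travel":[0,0,0.006],"yaw":0,"hand":20},{"travel":[0,0,0.006],"yaw":0,"hand":20}]'
python3 -m inch '[{"travel":[0,0,0.006],"yaw":0,"hand":20},{"travel":[0,0,0.006],"yaw":0,"hand":20},{"travel":[0,0,0.006],"yaw":0,"hand":20},{"travel":[0,0,0.006],"yaw":0,"hand":20},{"travel":[0,0,0.006],"yaw":0,"hand":20}]'
python3 -c "
from h import *
u=np.array([-.2436,-.9699]);s=env.get_state();print('r',u@s['position'][:2]+.2557); snap('scene','sc2.png'); snap('top','top3.png')"
```

```text
time_s: 17.23
position: [0.5021, -0.1097, 0.0458]
orientation: [[-0.007, -0.969, 0.245], [-0.0, 0.245, 0.969], [-1.0, 0.007, -0.002]]
contact_force: [-0.6, -0.1, 0.7]
finger_gap: 0.02
time_s: 17.65
position: [0.5102, -0.0896, 0.0479]
orientation: [[0.002, -0.97, 0.242], [0.0, 0.242, 0.97], [-1.0, -0.002, 0.001]]
contact_force: [0.1, 0.1, 0.1]
finger_gap: 0.0202
time_s: 18.07
position: [0.5131, -0.0755, 0.0469]
orientation: [[-0.0, -0.97, 0.242], [-0.0, 0.242, 0.97], [-1.0, -0.0, -0.0]]
contact_force: [0.0, -1.4, 0.7]
finger_gap: 0.02
time_s: 18.48
position: [0.5167, -0.0609, 0.0468]
orientation: [[-0.0, -0.97, 0.242], [-0.0, 0.242, 0.97], [-1.0, 0.0, -0.0]]
contact_force: [0.4, -1.5, 2.0]
finger_gap: 0.0201
r 0.18888349286430617
```

```bash

python3 -m inch '[{"travel":[0,0,0.006],"yaw":0,"hand":20},{"travel":[0,0,0.006],"yaw":0,"hand":20},{"travel":[0,0,0.006],"yaw":0,"hand":20},{"travel":[0,0,0.006],"yaw":0,"hand":20},{"travel":[0,0,0.006],"yaw":0,"hand":20}]'
python3 -m inch '[{"travel":[0,0,0.006],"yaw":0,"hand":20},{"travel":[0,0,0.006],"yaw":0,"hand":20},{"travel":[0,0,0.006],"yaw":0,"hand":20},{"travel":[0,0,0.006],"yaw":0,"hand":20},{"travel":[0,0,0.006],"yaw":0,"hand":20}]'
python3 -m inch '[{"travel":[0,0,0.006],"yaw":0,"hand":20},{"travel":[0,0,0.006],"yaw":0,"hand":20},{"travel":[0,0,0.006],"yaw":0,"hand":20},{"travel":[0,0,0.006],"yaw":0,"hand":20},{"travel":[0,0,0.006],"yaw":0,"hand":20}]'
python3 -c "
from h import *
u=np.array([-.2436,-.9699]);n=np.array([.9699,-.2436]);s=env.get_state();print('r',u@s['position'][:2]+.2557,n@s['position'][:2]); snap('scene','sc3.png',(270,160,430,280),5)"
```

```text
time_s: 19.0
position: [0.5204, -0.0462, 0.0467]
orientation: [[-0.0, -0.97, 0.242], [0.0, 0.242, 0.97], [-1.0, 0.0, 0.0]]
contact_force: [0.1, -0.7, 0.6]
finger_gap: 0.0196
time_s: 19.42
position: [0.524, -0.0317, 0.0469]
orientation: [[0.0, -0.97, 0.242], [-0.0, 0.242, 0.97], [-1.0, -0.0, -0.0]]
contact_force: [0.4, -1.2, 0.9]
finger_gap: 0.0203
time_s: 19.83
position: [0.5276, -0.017, 0.0467]
orientation: [[-0.0, -0.97, 0.242], [0.0, 0.242, 0.97], [-1.0, 0.0, 0.0]]
contact_force: [0.5, -0.1, -0.1]
finger_gap: 0.0199
r 0.14367496296261179 0.5158649800283284
```

View pics/sc3.png

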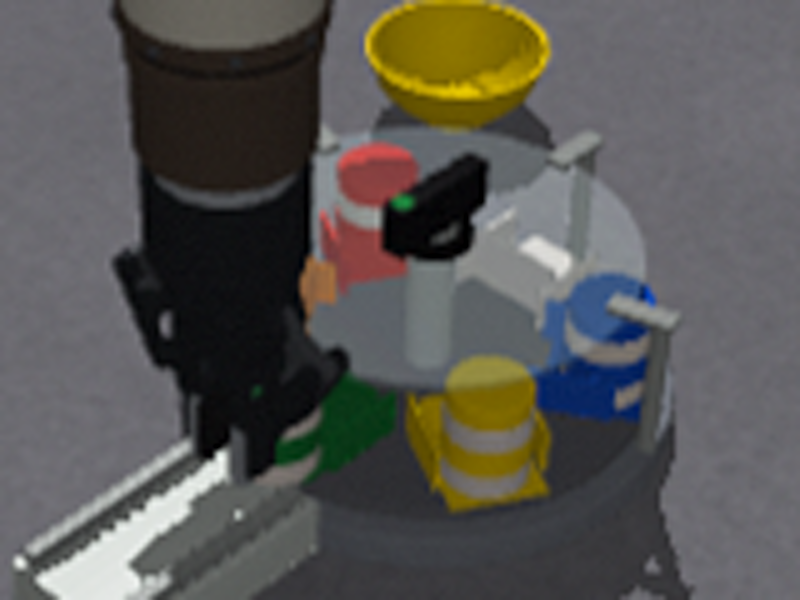

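Eleventh picture: jar upright ahead of the fingers (about (290,450)), entering the green bay; wheel unchanged.

```bash

python3 -m inch '[{"travel":[0,0,0.004],"yaw":0,"hand":20},{"travel":[0,0,0.004],"yaw":0,"hand":20},{"travel":[0,0,0.004],"yaw":0,"hand":20},{"travel":[0,0,0.004],"yaw":0,"hand":20},{"travel":[0,0,0.004],"yaw":0,"hand":20}]'
python3 -m inch '[{"travel":[0,0,0.003],"yaw":0,"hand":20},{"travel":[0,0,0.003],"yaw":0,"hand":20},{"travel":[0,0,0.003],"yaw":0,"hand":20},{"travel":[0,0,0.002],"yaw":0,"hand":20},{"travel":[0,0,0],"yaw":0,"hand":20}]'
python3 -m inch '[{"travel":[0,0,0.002],"yaw":0,"hand":20},{"travel":[0,0,0.002],"yaw":0,"hand":20},{"travel":[0,0,0],"yaw":0,"hand":20}]'
python3 -m inch '[{"travel":[0,0,0.002],"yaw":0,"hand":20},{"travel":[0,0,0.002],"yaw":0,"hand":20},{"travel":[0,0,0],"yaw":0,"hand":20}]'
```

```text
time_s: 20.3
position: [0.53, -0.0076, 0.0468]
orientation: [[-0.0, -0.97, 0.242], [-0.0, 0.242, 0.97], [-1.0, 0.0, -0.0]]
contact_force: [-0.8, -0.5, -0.0]
finger_gap: 0.02
time_s: 20.72
position: [0.5314, -0.0022, 0.0468]
orientation: [[0.0, -0.97, 0.242], [0.0, 0.242, 0.97], [-1.0, -0.0, 0.0]]
contact_force: [-0.3, -0.4, 0.1]
finger_gap: 0.0197
time_s: 20.97
position: [0.5319, -0.0003, 0.0468]
orientation: [[0.0, -0.97, 0.242], [0.0, 0.242, 0.97], [-1.0, -0.0, 0.0]]
contact_force: [0.7, -0.2, -1.3]
finger_gap: 0.0199
time_s: 21.22
position: [0.5324, 0.0016, 0.0468]
orientation: [[0.0, -0.97, 0.242], [0.0, 0.242, 0.97], [-1.0, -0.0, 0.0]]
contact_force: [0.5, 0.0, -0.1]
finger_gap: 0.02
```

```bash

python3 -m inch '[{"travel":[0,0,0.002],"yaw":0,"hand":20},{"travel":[0,0,0.002],"yaw":0,"hand":20},{"travel":[0,0,0],"yaw":0,"hand":20},{"travel":[0,0,0],"yaw":0,"hand":20}]' | grep -E 'pos|force'
python3 -m inch '[{"travel":[0,0,0.002],"yaw":0,"hand":20},{"travel":[0,0,0.001],"yaw":0,"hand":20},{"travel":[0,0,0],"yaw":0,"hand":20},{"travel":[0,0,0],"yaw":0,"hand":20}]' | grep -E 'pos|force'
python3 -m inch '[{"travel":[0,0,0.002],"yaw":0,"hand":20},{"travel":[0,0,0.001],"yaw":0,"hand":20},{"travel":[0,0,0],"yaw":0,"hand":20},{"travel":[0,0,0],"yaw":0,"hand":20}]' | grep -E 'pos|force'
```

```text
position: [0.5323, 0.003, 0.0466]
contact_force: [-0.5, -3.7, -0.8]
position: [0.532, 0.0034, 0.0465]
contact_force: [-0.8, -8.6, -0.2]
position: [0.5313, 0.0037, 0.0464]
contact_force: [-1.2, -10.9, 0.9]
```

```bash

python3 -m inch '[{"travel":[0,0,-0.01],"yaw":0,"hand":20},{"travel":[0,0,-0.02],"yaw":0,"hand":20},{"travel":[0,0,-0.04],"yaw":0,"hand":20},{"travel":[0,0,-0.04],"yaw":0,"hand":20},{"travel":[-0.04,0,0],"yaw":0,"hand":20}]'
python3 -m inch '[{"travel":[-0.08,0,0],"yaw":0,"hand":20},{"travel":[-0.08,0,0],"yaw":0,"hand":20},{"travel":[-0.08,0,0],"yaw":0,"hand":85},{"travel":[-0.08,0,0],"yaw":0,"hand":85},{"travel":[-0.06,0,0],"yaw":0,"hand":85}]'
python3 -m inch '[{"travel":[0,0,0.06],"yaw":0,"hand":85},{"travel":[0,0,0.06],"yaw":0,"hand":85},{"travel":[0,0,0.06],"yaw":0,"hand":85},{"travel":[0,0,0],"yaw":0,"hand":85},{"travel":[0,0,0],"yaw":0,"hand":85}]'
python3 - <<'E'
from h import *
p=env.camera_params('wrist'); np.save('p6.npy',p,allow_pickle=True); snap('wrist','wr6.png')
snap('top','top4.png'); snap('scene','sc4.png')
a=cv2.imread('pics/raw_wr6.png')[60:420,100:540]; b=cv2.imread('pics/raw_sc4.png')[160:300,260:430]
b=cv2.resize(b,(360,296),interpolation=cv2.INTER_CUBIC); cv2.imwrite('pics/fin.png',np.hstack([a,cv2.copyMakeBorder(b,0,64,0,0,cv2.BORDER_CONSTANT)]))
g=[proj('wrist',(X,Y,.086),p) for X,Y in [(.5605-.2436*.091,.119-.9699*.091)]]; print('expected lid px in view',g[0]-[100,60])
E
```

```text
time_s: 22.63
position: [0.5166, -0.0493, 0.0639]
orientation: [[-0.008, -0.969, 0.245], [-0.0, 0.245, 0.969], [-1.0, 0.008, -0.002]]
contact_force: [0.6, -0.1, -0.6]
finger_gap: 0.02
time_s: 23.05
position: [0.5213, -0.0469, 0.2612]
orientation: [[0.007, -0.97, 0.241], [0.001, 0.241, 0.971], [-1.0, -0.006, 0.003]]
contact_force: [1.2, -0.1, -0.2]
finger_gap: 0.0556
time_s: 23.47
position: [0.5423, 0.0418, 0.2568]
orientation: [[0.001, -0.971, 0.239], [0.001, 0.239, 0.971], [-1.0, -0.001, 0.001]]
contact_force: [0.1, -0.3, -0.1]
finger_gap: 0.0852
expected lid px in view [221.6 146.4]
```

View pics/fin.png

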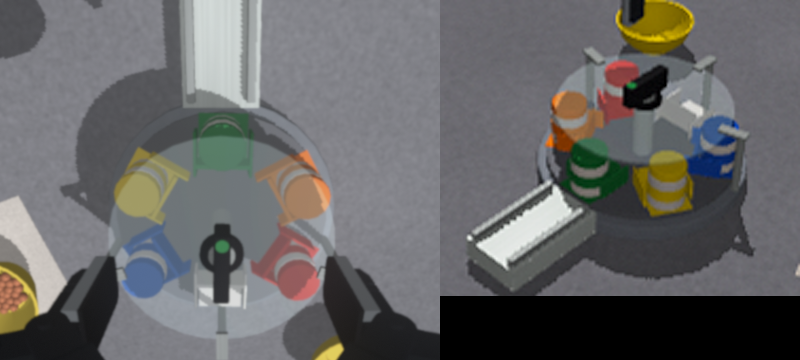

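Twelfth picture: jar upright in the green bay, lid around (222,148) (predicted (221.6,146.4)), wheel still square, others untouched. I'll check the seating numerically.

```bash
python3 - <<'E'
from h import *
p=np.load('p6.npy',allow_pickle=True).item(); im=cv2.imread('pics/raw_wr6.png')
for v in range(166,242,2): print(v,im[v,320:324].mean(0).astype(int),end=' ; ')
print()
for v in (190,200,210): print(v,[tuple(int(x) for x in im[v,c]) for c in range(288,360,4)])
u=np.array([-.2436,-.9699]); c=np.array([.559,.118])
for r in (.0695,.0695+.043,.091): 
  X=c+u*r; print(r,proj('wrist',(*X,.085),p))
f,b=at('wrist',322,286,.138,p),at('wrist',322,362,.138,p); d=f-b; print(np.hypot(*d[:2]),np.degrees(np.arctan2(d[1],d[0])),(f+b)/2)
E
```

```text
166 [126 128 123] ; 168 [105 103  99] ; 170 [92 88 85] ; 172 [76 81 70] ; 174 [74 92 68] ; 176 [80 92 78] ; 178 [66 82 61] ; 180 [ 99 105 101] ; 182 [87 97 85] ; 184 [62 87 53] ; 186 [65 96 54] ; 188 [62 89 51] ; 190 [60 88 50] ; 192 [60 88 50] ; 194 [65 91 54] ; 196 [ 90 111  76] ; 198 [104 125  88] ; 200 [105 126  89] ; 202 [104 126  88] ; 204 [104 126  89] ; 206 [104 126  89] ; 208 [103 126  88] ; 210 [104 126  89] ; 212 [103 126  88] ; 214 [104 125  88] ; 216 [103 125  88] ; 218 [103 125  88] ; 220 [103 125  88] ; 222 [103 125  88] ; 224 [103 124  88] ; 226 [103 125  89] ; 228 [103 125  89] ; 230 [108 121  96] ; 232 [118 118 109] ; 234 [120 118 111] ; 236 [120 118 112] ; 238 [120 118 111] ; 240 [120 118 112] ; 
190 [(78, 76, 74), (75, 76, 70), (53, 69, 46), (64, 87, 56), (76, 88, 74), (59, 87, 50), (60, 88, 50), (61, 88, 51), (60, 88, 50), (61, 88, 51), (60, 88, 51), (61, 88, 51), (60, 86, 51), (83, 94, 82), (62, 88, 52), (65, 78, 58), (70, 75, 64), (80, 77, 75)]
200 [(93, 92, 87), (104, 111, 95), (98, 111, 86), (105, 124, 92), (104, 125, 88), (104, 126, 89), (105, 126, 89), (105, 126, 89), (105, 127, 90), (106, 127, 90), (107, 126, 89), (107, 126, 89), (106, 126, 89), (106, 126, 89), (109, 124, 95), (105, 112, 93), (91, 108, 78), (89, 86, 83)]
210 [(120, 118, 111), (115, 119, 104), (98, 112, 87), (104, 125, 89), (103, 126, 89), (104, 126, 89), (103, 126, 89), (104, 126, 89), (104, 126, 89), (104, 126, 89), (106, 126, 89), (105, 126, 88), (105, 126, 89), (106, 127, 90), (105, 124, 89), (106, 114, 93), (109, 121, 95), (122, 119, 112)]
0.0695 [322.9 228.3]
0.1125 [323.2 179.9]
0.091 [323.  204.6]
0.07106335201775948 -103.84069549165564 [0.559  0.1154 0.138 ]
```

```bash
python3 - <<'E'
from h import *
p=np.load('p6.npy',allow_pickle=True).item(); u=np.array([-.2436,-.9699])
A=lambda v,z:u@at('wrist',322,v,z,p)[:2]
ref=A(167.5,.031)-.120
print('axis along',ref, 'cf', u@np.array([.5605,.119]))
print('lid lower outer edge r',A(183,.072)-ref,'-> jar centre',A(183,.072)-ref-.0215)
print('white/band edge', [ (v,z,round(A(v,z)-ref-.022,4)) for v,z in ((183,.072),(172,.03+0))])
print('guard edge r (row196,z.096)',A(196,.098)-ref, 'back green edge r z.060/.085',A(230,.06)-ref,A(230,.085)-ref)
print('jar overhang beyond guard', )
E
```

```text
axis along -0.25410456000000003 cf -0.2519559
lid lower outer edge r 0.11119557000000005 -> jar centre 0.08969557000000006
white/band edge [(183, 0.072, np.float64(0.0892)), (172, 0.03, np.float64(0.0935))]
guard edge r (row196,z.096) 0.10469544000000003 back green edge r z.060/.085 0.06404583000000003 0.07144323000000002
jar overhang beyond guard
```

The measured jar centre is 90–93 mm from the axis against 91 mm for home, and the guard edge reads 105 mm as it should. The wheel is square to the track within about 0.3°. I'm handing in.

```bash
python3 -c "
from cell import env
print(env.get_state()['time_s'],env.get_state()['contact_force']); print(env.sign_off())"
```

```text
23.6167 [-0.09529508  0.51901987  0.43672929]
the job is handed in; nothing more can be done
None
```

The job is done and handed in at 23.6 s of the 72 s allowed; `sign_off` gives no verdict.

**What I did**
- I gripped the knob and turned the wheel 118° clockwise, so the green bay faces the track.
- I picked up the larger green-lidded jar, stood it on the track about 178 mm from the axis and let go.
- I then pushed it slowly with the nearly closed fingers until the force rose to about 11 N against the back stop, and backed away.

**Last checks**
- **Jar:** it is upright in the green bay. Its centre measures 90–93 mm from the axis, against 91 mm for fully home; the spread is camera error.
- **Wheel:** the bar points at about -103.8°, and the track at about -104°.
- **Scene:** the last picture shows nothing disturbed around the wheel and the bowl in place. I did not check the white and orange jars again after picking up the green jar, but nothing came near them.
- **Robot:** it is clear of everything and reads about 0 N.

**Disagreements**
- The different camera views placed the wheel axis up to 6 mm apart, so I averaged them and aligned the jar to the track from a close view.
- While turning the knob, the wrist force rose to about 20 N because the grip was slightly off the axis. That is well under the limit, and it went away on release.

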